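# Shut the microscope light-source cover and lock it with its T-key

### The job

Shut the hinged cover of the microscope's light-source housing. Then take the T-key from its holder block, put its head lengthwise down through the slot in the cover until the flange rests on the cover, turn it a quarter turn to lock, and let go, leaving it standing there. Leave the jar, bottle, beaker and slide box where they stand.

Things in the scene. Friction and masses are not known exactly. Their poses are not given: they have to be found in the camera images.
- cover (a joint): opening angle of the housing's cover, rad: 0 shut, larger open (starts 0.5 to 0.9, stop at 1.3). The hinge is stiff, so the cover stays where it is left; pressing down on its upper face near the free edge with 2 to 5 N shuts it.
- hinge (a point): middle of the cover's hinge line, at the top of the rear wall of the fixed housing (white box, 170 mm deep, 210 mm wide), at the underside of the shut cover, 100 mm above the table. Axes of the housing: x from front to rear (housing lies from x = -170 mm to 0 of this point), y along the hinge, z up. Stands left or right of the robot's middle, turned up to 0.35 rad.
- cover_edge (a point): middle of the cover's free (front) edge, on its upper face. White plate, 176 mm from hinge line to this edge, 216 mm wide along y, 10 mm thick; upper face 10 mm above the hinge line when shut (110 mm above the table). Axes turn with the cover: x from free edge to hinge, y along the hinge, z out of the upper face.
- slot (a point): centre of the slot in the cover, on its upper face, 115 mm from the hinge line. Slot 46 mm long along y (parallel to the hinge), 16 mm wide along x, right through; axes turn with the cover. Under the shut cover lies a fixed keeper plate with a like slot (50 x 18 mm), underside 21 mm below the cover's upper face; below it the T-head is free to turn either way.
- key_grip (a point): centre of the T-key's black wing grip: 60 mm long (x), 16 thick (y), 44 high (z, up). Below: steel flange, 32 mm diameter, 6 thick, underside 32 mm below this point; 12 mm shank; T-head 40 mm along x (in line with the grip) by 12 along y, 59 to 67 mm below this point, its nose (34 x 8) to 71 mm below. Loose, 0.08 to 0.17 kg; same when turned half a turn.
- holder (a point): centre of the top face of the key's fixed holder, a grey plastic block 120 (x) by 80 (y) by 60 mm high. The T-key starts upright in its well (48 x 19 mm, long along x, 46 mm deep), flange on the block's top; it lifts straight up and out (40 mm).
- slide_box_c (a point): bystander: flat slide box 87 x 102 x 37 mm, point at mid-height, beyond the work
- oil_jar_c (a point): bystander: amber jar 52 mm in diameter, 85 mm high, point at mid-height
- beaker_c (a point): bystander: glass beaker 72 mm in diameter, 90 mm high, point at mid-height
- wash_bottle_c (a point): bystander: white bottle 64 mm in diameter, 160 mm high, point at mid-height

How it is judged:
On the way, in this order (a step that is already met when the one before it is completed fails the run):
1. the cover is shut (value of joint cover below 0.04 rad), for 0.2 s.
2. with the cover shut, the T-key is down through the slot lengthwise, flange within 8 mm of the cover (value of joint cover below 0.04 rad and z of key_grip in the frame of slot below 0.04 m and horizontal distance between key_grip and slot below 0.018 m and angle between the x axis of key_grip and the y axis of slot, either way round below 0.5 rad), for 0.05 s.
At the end, for the whole second after the job is handed in: The cover is shut (under 0.04 rad), the T-key stands upright (within 0.15 rad) in its slot with the flange resting on the cover (within 4 mm) and its axis within 18 mm of the slot's centre, turned at least 70 degrees from the slot's long direction, so that its head is caught under the keeper (value of joint cover below 0.04 rad and z of key_grip in the frame of slot between 0.027 and 0.036 m and horizontal distance between key_grip and slot below 0.018 m and angle between key_grip's own z axis and vertical below 0.15 rad and angle between the x axis of key_grip and the y axis of slot, either way round above 1.22 rad); the robot touches nothing.
It fails at once if a bystander (slide box, jar, beaker or bottle) is moved more than 30 mm (distance of any of slide_box_c, oil_jar_c, beaker_c, wash_bottle_c from where it was at the start of the episode above 0.03 m).
It also fails if it takes over 61 s, if anything falls off the work surface, if the arm or the gripper's body presses on something with over 40 N, if the wrist force passes 120 N, or if a joint passes its speed limit or range.

### The arm

A 7-joint arm with a two-finger parallel gripper is mounted at the origin on the work surface. World frame = base frame: x ahead of the robot, y to its left, z up, the work surface at z = 0. Lengths are in m, angles in rad, forces in N, time in s.
With the tool pointing down it reaches from about 0.4 to 0.9 m from the base axis. Payload 5.5 kg.
Tool frame: the origin (TCP) lies midway between the tips of the shut fingers; the grasp point (between the pads) lies 19 mm behind it (bot.grip_depth is the distance from the TCP to the grasp point, in m); z points along the fingers, y is the direction in which the jaws open and shut (so a half turn about z gives the same grasp; the last joint's range is limited). The gripper opens to 85 mm and grips with 20 to 120 N. Pads are 22 mm wide; open, the fingers measure 114 mm over their backs; the gripper's body (76 mm by 85 mm) begins 54 mm behind the grasp point. The pads swing forward as they close: fully open they stand 13 mm farther back than shut.
Start: joints at [-0.969, 0.501, -0.427, 1.55, 0.221, 1.138, -0.21], TCP at [0.216, 0.613, 0.205] pointing down, gripper open.
Joint ranges: [-2.88, 2.88], [-0.31, 2.03], [-1.54, 1.56], [0.2, 2.42], [-1.41, 4.55], [0.19, 2.02], [-2.57, 2.57]. Speed limits (rad/s): [2.57, 2.57, 3.14, 3.14, 3.14, 3.14, 3.14].

### API

Orientations are given as a 3x3 rotation matrix whose columns are the frame's x, y, z axes.
In Python, from rig import bot gives the robot as it stands. Calls block until the motion is done:
- bot.goto(position, orientation): joint-space move of the TCP to a pose.
- bot.movel(position, orientation=None, feed=0.15, max_force=None): straight line of the TCP; orientation=None keeps the orientation; feed is the mean speed in m/s. With max_force (N) it stops when the force on the tool has changed by that much, and returns True; else False.
- bot.goto_joints(angles): joint-space move.
- bot.set_gripper(opening, strength=None): opening from 0.0 (shut) to 1.0 (fully open); strength is the grip in N (None keeps the last); returns when the fingers have stopped.
- bot.hold(seconds).
- bot.solve_ik(position, orientation): joint angles nearest the present ones, or None.
- bot.read_camera(name): name is "scene" or "side" or "wrist"; returns a dict with "image" (420x560x3 uint8, red, green, blue), "fx", "fy", "cx", "cy" (pixels), "R" (3x3) and "t" (3): a world point X has camera coordinates R X + t. Camera axes: x right, y down, z forward; pixel columns grow to the right and rows downward; lengths in m; the calibration is good to about 2 mm. A picture is of the moment at which its call begins. There is no depth.
A pose or a line that the arm cannot do raises bot.MotionError and nothing moves.
- bot.sign_off(): hands the job in, once; it reports no verdict.
Readings, each from a call of its own:
- bot.get_t(): time.
- bot.get_joint_positions(): joint angles.
- bot.get_qvel(): joint speeds.
- bot.get_joint_torque(): joint torques, N m.
- bot.get_position(): TCP position.
- bot.get_orientation(): TCP orientation.
- bot.get_contact_force(): force on the tool from outside, world axes, zero at the start.
- bot.get_ft_torque(): the same for the moment, N m.
- bot.get_gripper_width(): opening from 0.0 (shut) to 1.0 (fully open).
Only numpy, scipy, OpenCV 4.12 (cv2) and the standard library are available. Lean on these libraries where they do the work, as an engineer would, in place of code of your own. Each camera call takes 0.05 s, during which the arm holds its last target. There are 200 camera calls.

## Working session

There is one attempt and no reset: what is moved stays moved. The work goes in short steps, each a Python script; the robot and the scene stay as the last script left them, time stands still between calls to the robot, and variables do not carry over. Pictures are saved under pics/ and viewed, about 8 in all and at most 12, crops included, and the job is handed in when it is done.

```bash
ls; mkdir -p pics; python3 - <<'E'
from rig import bot
import cv2, numpy as np, pickle
d={}
for n in ("scene","side"):
    c=bot.read_camera(n); d[n]=c
    cv2.imwrite(f"pics/{n}0.png",c["image"][:,:,::-1])
    print(n,c["fx"],c["cx"],c["cy"],(-c["R"].T@c["t"]).round(3),c["R"][2].round(2))
pickle.dump(d,open("c0.pkl","wb")); print(bot.get_t())
E
```

```text
pics
scene 480.783348145115 281.990089953032 210.98584907490454 [1.245 0.287 1.079] [-0.54 -0.23 -0.81]
side 437.8282116553751 279.80811720245447 214.97139163343502 [0.291 0.931 1.154] [ 0.21 -0.63 -0.74]
0.1
```

View pics/scene0.png

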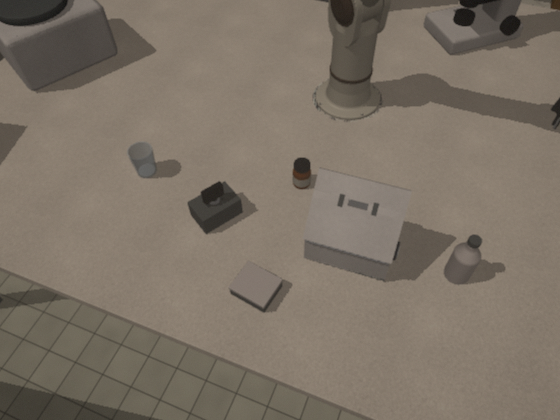

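View pics/side0.png

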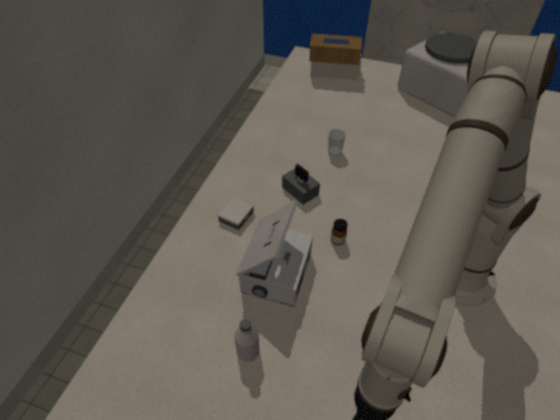

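The scene view shows the white housing with its raised cover (slot near 358,204), the holder and key at (215,205), the jar at (302,173), the slide box at (256,285), the beaker at (143,160) and the bottle at (462,260). In the side view the cover is at (270,240) and the key at (301,180). I need a zoomed crop for exact corners.

```bash
python3 - <<'E'
import cv2, numpy as np, pickle
d=pickle.load(open("c0.pkl","rb"))
def crop(n,x,y,w,h,s):
    im=d[n]["image"][y:y+h,x:x+w,::-1]
    im=np.clip((im/255.)**0.6*255*1.15,0,255).astype(np.uint8)
    im=cv2.resize(im,None,fx=s,fy=s,interpolation=cv2.INTER_CUBIC)
    for k in range((x+19)//20*20,x+w,20): cv2.putText(im,str(k),(int((k-x)*s),8),0,.3,(0,0,255));cv2.line(im,(int((k-x)*s),10),(int((k-x)*s),14),(0,0,255))
    for k in range((y+19)//20*20,y+h,20): cv2.putText(im,str(k),(0,int((k-y)*s)+4),0,.3,(0,0,255));cv2.line(im,(22,int((k-y)*s)),(27,int((k-y)*s)),(0,0,255))
    return im
a=crop("scene",180,160,240,120,3.33)   # 800x400
b=crop("side",230,160,110,145,4)       # 440x580
a=cv2.resize(a,(800,400))
cv2.imwrite("pics/a.png",a); cv2.imwrite("pics/b.png",b)
E
```

```text
(no output)
```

View pics/a.png

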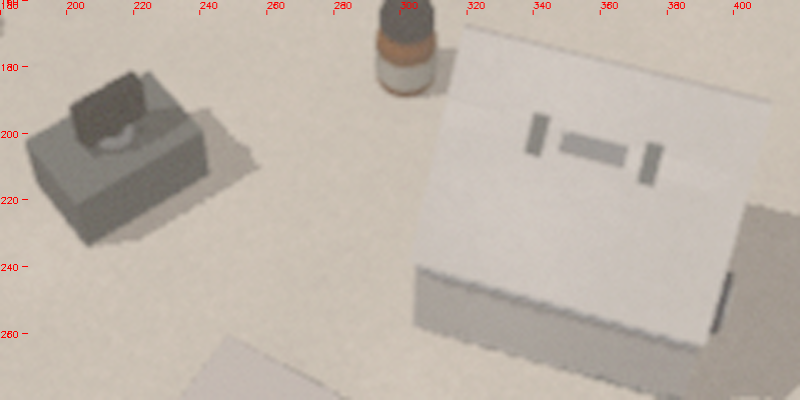

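View pics/b.png

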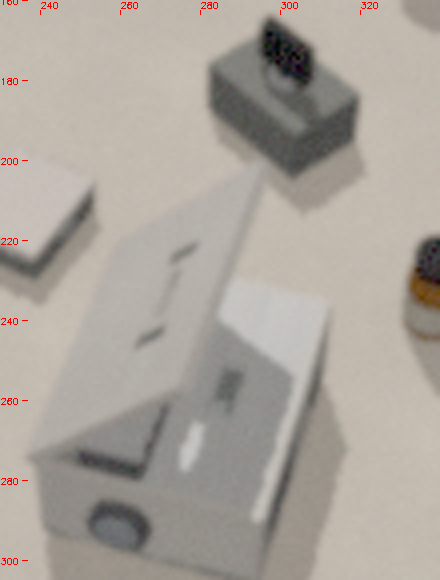

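The crops give the corners. Scene, upper face of the cover: free edge (319.5,167.2)–(411.3,190.3), hinge edge (305.1,239.8)–(391.8,263.8), slot (357.9,204.7). The side view shows the same corners, and both views show the holder's top corners.

```bash
cat > h.py <<'E'
import numpy as np, cv2, pickle
from scipy.optimize import least_squares
def proj(c,X):
    Y=np.atleast_2d(X)@c["R"].T+c["t"]
    return np.c_[c["fx"]*Y[:,0]/Y[:,2]+c["cx"], c["fy"]*Y[:,1]/Y[:,2]+c["cy"]]
def ray(c,uv,z):
    uv=np.atleast_2d(uv); d=np.c_[(uv[:,0]-c["cx"])/c["fx"],(uv[:,1]-c["cy"])/c["fy"],np.ones(len(uv))]@c["R"]
    o=-c["R"].T@c["t"]; return o+d*((z-o[2])/d[:,2])[:,None]
def Rz(a): return np.array([[np.cos(a),-np.sin(a),0],[np.sin(a),np.cos(a),0],[0,0,1]])
def cov(hx,hy,yaw,th,P):   # P in cover coords (x toward rear, z out), hinge origin
    Ry=np.array([[np.cos(th),0,np.sin(th)],[0,1,0],[-np.sin(th),0,np.cos(th)]])
    return np.array([hx,hy,.1])+np.atleast_2d(P)@(Rz(yaw)@Ry).T
def down(a):  # tool pointing down, tool y axis at heading a
    y=np.array([np.cos(a),np.sin(a),0]); z=np.array([0,0,-1.]); return np.c_[np.cross(y,z),y,z]
E
python3 - <<'E'
from h import *
from rig import bot
d=pickle.load(open("c0.pkl","rb")); S,T=d["scene"],d["side"]
a=lambda *p: np.array(p)/10*3+[180,160]
b=lambda *p: np.array(p)/4+[230,160]
sc=a((465,24),(771,101),(706,346),(417,266),(593,149)); sd=b((268,165),(180,385),(30,457),(118,240))
P=np.array([[-.176,-.108,.01],[-.176,.108,.01],[0,.108,.01],[0,-.108,.01],[-.115,0,.01]])
f=lambda v:np.r_[(proj(S,cov(*v,P))-sc).ravel(),(proj(T,cov(*v,P[:4]))-sd).ravel()]
h0=ray(S,(sc[2:3]+sc[3:4])/2,.11)[0]
r=least_squares(f,[h0[0],h0[1],0,.7],loss="soft_l1"); print("cover",r.x.round(4),f(r.x).round(1))
hs=a((25,142),(75,205),(207,130),(150,72)); hd=b((208,67),(293,133),(358,95))
w=ray(S,hs,.06); wd=ray(T,hd,.06); print(w.round(3)); print(wd.round(3))
v=(w[2]-w[1]+w[3]-w[0])[:2]; yaw=np.arctan2(v[1],v[0]); print("holder",w.mean(0).round(4),"xyaw",yaw,np.linalg.norm(v)/2)
for n,p in dict(jar=(303,185),beaker=(146,172),bottle=(460,276),box=(256,285)).items(): print(n,ray(S,p,0)[0].round(3))
np.save("cov.npy",r.x)
E
```

```text
cover [0.6346 0.1888 0.0514 0.8189] [ 0.   0.1  1.  -0.1 -0.  -0.3 -2.4 -1.3  0.5 -0.6 -0.5 -1.7  0.4  0.7
 -2.3 -0.1 -1.  -0.2]
[[ 0.625 -0.255  0.06 ]
 [ 0.665 -0.189  0.06 ]
 [ 0.56  -0.124  0.06 ]
 [ 0.523 -0.194  0.06 ]]
[[ 0.657 -0.18   0.06 ]
 [ 0.559 -0.125  0.06 ]
 [ 0.518 -0.191  0.06 ]]
holder [ 0.5933 -0.1907  0.06  ] xyaw 2.594256487223655 0.12117214965276588
jar [ 0.409 -0.006  0.   ]
beaker [ 0.533 -0.458  0.   ]
bottle [0.542 0.466 0.   ]
box [ 0.755 -0.001  0.   ]
```

```bash
python3 - <<'E'
from h import *
from rig import bot
v=np.load("cov.npy"); hx,hy,yaw,th=v
bot.set_gripper(0.0)
p=bot.get_position(); bot.movel([p[0],p[1],.33],feed=.25)
top=cov(hx,hy,yaw,th,[-.145,0,.04])[0]
best=min((q for q in ((bot.solve_ik(top,down(yaw+s*np.pi/2)),s) for s in (1,-1)) if q[0] is not None),key=lambda q:abs(q[0][6])); print(best)
R=down(yaw+best[1]*np.pi/2)
bot.goto(top+[0,0,.06],R); print(bot.get_t(),bot.get_position())
bot.movel(top,R,feed=.15,max_force=12)
for t in np.linspace(th,0.0,8):
    q=cov(hx,hy,yaw,t,[-.15,0,.01])[0]+Rz(yaw)@[.011*np.sin(t),0,-.001]
    hit=bot.movel(q,R,feed=.12,max_force=14); print(round(t,2),hit,q.round(3),bot.get_position().round(3),bot.get_contact_force().round(1))
    if hit and t>.05: break
hit=bot.movel(bot.get_position()-[0,0,.006],R,feed=.02,max_force=6)
print(hit,bot.get_position().round(4),bot.get_contact_force().round(1),bot.get_t())
E
```

```text
(array([-0.16805583,  0.35373993, -0.24714816,  1.66966258,  0.09384843,
        1.12980492,  1.18158844]), 1)
3.5083 [0.56442007 0.18676305 0.29322974]
0.82 False [0.548 0.184 0.215] [0.548 0.185 0.216] [ 0.4 -0.1 -0.8]
0.7 False [0.534 0.184 0.203] [0.534 0.184 0.204] [ 0.3 -0.   0.8]
0.58 False [0.521 0.183 0.19 ] [0.521 0.183 0.19 ] [ 0.4 -0.2  0.4]
0.47 False [0.51  0.182 0.176] [0.51  0.182 0.175] [ 0.5 -0.1 -0.4]
0.35 False [0.501 0.182 0.16 ] [0.501 0.182 0.16 ] [0.4 0.  0.3]
0.23 False [0.494 0.182 0.144] [0.493 0.181 0.143] [ 0.6  0.1 -0.3]
0.12 False [0.488 0.181 0.126] [0.488 0.181 0.126] [-0.1 -0.6  0.1]
0.0 False [0.485 0.181 0.109] [0.485 0.181 0.109] [0.1 0.6 0.5]
False [0.4846 0.1808 0.1029] [-0.   0.  -0.3] 6.975
```

```bash
python3 - <<'E'
from h import *
from rig import bot
c=bot.read_camera("scene"); t=bot.read_camera("side")
def g(im): return np.clip((im[:,:,::-1]/255.)**0.6*290,0,255).astype(np.uint8)
a=cv2.resize(g(c["image"])[110:290,260:440],(540,540),interpolation=2); b=cv2.resize(g(t["image"])[160:340,215:300],(255,540),interpolation=2)
cv2.imwrite("pics/c.png",np.hstack([a,b]))
E
```

```text
(no output)
```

View pics/c.png

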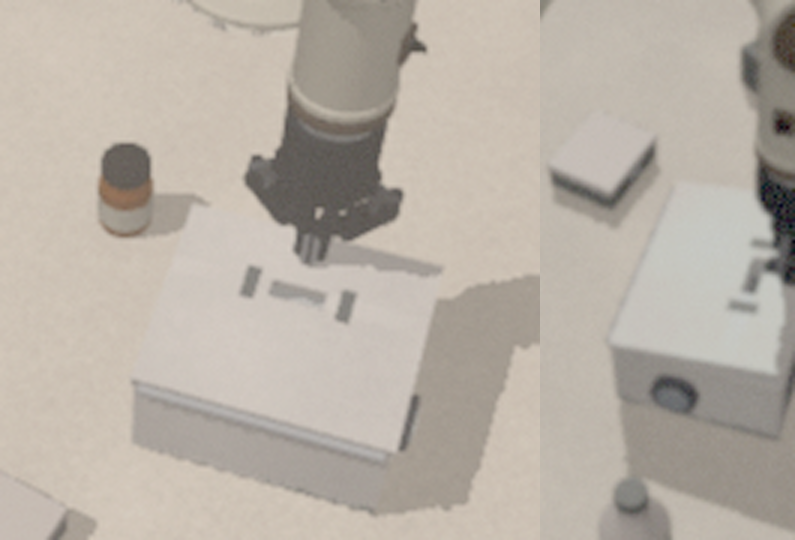

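The cover is now down or nearly so. In scene pixels its corners are (325,178), (407,199), (388,263) and (304,237), the slot is at (359.3,207.3), and the fingertip is near the front edge at (364,197). The force reading stayed at about zero, so I'll compute the cover angle.

```bash
python3 - <<'E'
from h import *
from rig import bot
c=bot.read_camera("scene"); v=np.load("cov.npy")
sc=np.array([(195,205),(440,268),(385,452),(133,378),(298,292)])/3+[260,110]
P=np.array([[-.176,-.108,.01],[-.176,.108,.01],[0,.108,.01],[0,-.108,.01],[-.115,0,.01]])
f=lambda x:(proj(c,cov(*x,P))-sc).ravel()
r=least_squares(f,[v[0],v[1],v[2],.1],loss="soft_l1"); print(r.x.round(4),f(r.x).round(1))
g=lambda x:f([*x,0]); r0=least_squares(g,r.x[:3]); print(r0.x.round(4),g(r0.x).round(1), r.cost,r0.cost)
print(proj(c,bot.get_position()),ray(c,sc,.11).round(4)); np.save("cov2.npy",r0.x)
# press on further, gently
R=bot.get_orientation(); p=bot.get_position(); print(p, bot.get_gripper_width())
hit=bot.movel(p-[0,0,.012],R,feed=.02,max_force=8); print(hit,bot.get_position().round(4),bot.get_contact_force().round(1))
E
```

```text
[0.6349 0.1872 0.0441 0.097 ] [-0.8 -0.3  1.   0.1  3.4  0.  -1.3 -0.7 -0.3  0.8]
[0.6303 0.1847 0.0366] [-0.7  1.7 -0.3  2.4  2.9 -2.  -1.4 -3.1 -0.8  1.4] 4.512342913748014 18.026518322199014
[[361.88420563 201.34747972]] [[0.4521 0.07   0.11  ]
 [0.4425 0.285  0.11  ]
 [0.634  0.2877 0.11  ]
 [0.6414 0.083  0.11  ]
 [0.5105 0.181  0.11  ]]
[0.48451824 0.18081975 0.10294248] 0.0004309610606394074
False [0.4847 0.1808 0.0909] [-0.3  0.5 -0.2]
```

```bash
python3 - <<'E'
from h import *
from rig import bot
c=bot.read_camera("scene"); t=bot.read_camera("wrist")
def g(im): return np.clip((im[:,:,::-1]/255.)**0.6*290,0,255).astype(np.uint8)
a=cv2.resize(g(c["image"])[140:280,290:430],(420,420),interpolation=2); b=cv2.resize(g(t["image"]),(380,285),interpolation=2)
b=np.vstack([b,np.zeros((135,380,3),np.uint8)])
cv2.imwrite("pics/d.png",np.hstack([a,b])); print(proj(c,bot.get_position()),proj(t,bot.get_position()))
E
```

```text
[[361.30342907 204.24754381]] [[282.45461246 252.54817441]]
```

View pics/d.png

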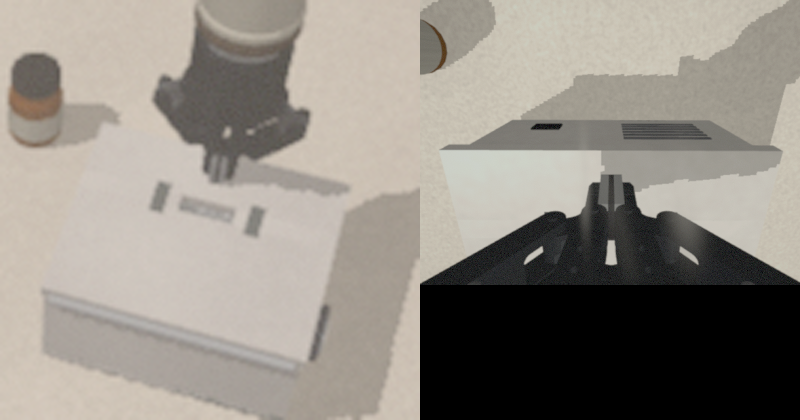

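The keeper is now visible through the slot, so the cover did go down with the pressing. The front edge in the wrist view runs from (29,221) to (533,221). Its known width gives its height, which I'll use to check against the TCP reading.

```bash
python3 - <<'E'
from h import *
from rig import bot
t=bot.read_camera("wrist")
g=cv2.cvtColor(t["image"],cv2.COLOR_RGB2GRAY).astype(int)
for col in (60,100,150,420,480,510):
    s=g[150:330,col]; d=np.diff(s); print(col,[(150+i,d[i]) for i in np.argsort(-abs(d))[:3]])
for row in (224,228): 
    s=g[row]; d=np.diff(s); print(row,[(i,d[i]) for i in np.argsort(-abs(d))[:6]])
v=np.load("cov2.npy"); print("fx",t["fx"],"cam",(-t["R"].T@t["t"]).round(4))
for z in (.1,.11,.12,.13,.14):
    w=ray(t,[(29.5,222),(533.5,222)],z); print(z,w.round(4).tolist(),np.linalg.norm(w[1]-w[0]))
E
```

```text
60 [(np.int64(220), np.int64(38)), (np.int64(212), np.int64(-32)), (np.int64(221), np.int64(22))]
100 [(np.int64(220), np.int64(39)), (np.int64(196), np.int64(-35)), (np.int64(221), np.int64(21))]
150 [(np.int64(220), np.int64(33)), (np.int64(221), np.int64(29)), (np.int64(169), np.int64(-20))]
420 [(np.int64(264), np.int64(24)), (np.int64(201), np.int64(-17)), (np.int64(205), np.int64(17))]
480 [(np.int64(258), np.int64(23)), (np.int64(207), np.int64(-14)), (np.int64(221), np.int64(12))]
510 [(np.int64(251), np.int64(22)), (np.int64(213), np.int64(-15)), (np.int64(221), np.int64(12))]
224 [(np.int64(266), np.int64(-24)), (np.int64(534), np.int64(15)), (np.int64(533), np.int64(14)), (np.int64(265), np.int64(-10)), (np.int64(267), np.int64(-9)), (np.int64(535), np.int64(6))]
228 [(np.int64(266), np.int64(-25)), (np.int64(533), np.int64(17)), (np.int64(532), np.int64(13)), (np.int64(267), np.int64(-10)), (np.int64(265), np.int64(-8)), (np.int64(531), np.int64(7))]
fx 356.4503053207815 cam [0.4066 0.1763 0.259 ]
0.1 [[0.471, 0.0598, 0.1], [0.4586, 0.2987, 0.1]] 0.23923982630555277
0.11 [[0.467, 0.0671, 0.11], [0.4553, 0.291, 0.11]] 0.22419466422478868
0.12 [[0.4629, 0.0744, 0.12], [0.452, 0.2833, 0.12]] 0.20914950214402456
0.13 [[0.4589, 0.0818, 0.13], [0.4488, 0.2756, 0.13]] 0.19410434006326044
0.14 [[0.4548, 0.0891, 0.14], [0.4455, 0.2679, 0.14]] 0.17905917798249632
```

The edge is at about 0.115 m, so the angle is about 0.03 rad. The plate gives a contact point about 22 mm above the reported TCP at both depths. I'll press until the force rises, then lift and check where the tips really are.

```bash
python3 - <<'E'
from h import *
from rig import bot
R=bot.get_orientation(); p=bot.get_position()
for i in range(6):
    hit=bot.movel([p[0],p[1],p[2]-.003*(i+1)],R,feed=.02,max_force=8)
    g=cv2.cvtColor(bot.read_camera("wrist")["image"],cv2.COLOR_RGB2GRAY).astype(int)
    print(hit,bot.get_position().round(4),bot.get_contact_force().round(1),"edge row",200+np.argmax(np.diff(g[200:240,100])),"right col",500+np.argmax(abs(np.diff(g[228,500:559]))))
    if hit: break
bot.hold(.3)
q=bot.get_position(); bot.movel([q[0],q[1],.20],R,feed=.2)
print(bot.get_position(),bot.get_gripper_width(),bot.get_t())
p=bot.get_position()
c=bot.read_camera("scene"); t=bot.read_camera("wrist"); s=bot.read_camera("side")
ims=[]
for k in (c,t,s):
    u=proj(k,p)[0]; print(u.round(1))
    im=np.clip((k["image"][:,:,::-1]/255.)**0.6*290,0,255).astype(np.uint8)
    x,y=np.round(u).astype(int); n=[c,t,s].index(k); h=[45,70,45][n]
    im=cv2.resize(cv2.copyMakeBorder(im,h,h,h,h,cv2.BORDER_CONSTANT)[y:y+2*h,x:x+2*h],(260,260),interpolation=2); cv2.drawMarker(im,(130,130),(0,0,255),0,20,1); ims.append(im)
cv2.imwrite("pics/e.png",np.hstack(ims))
E
```

```text
False [0.4847 0.1807 0.0879] [-0.6 -0.3  0.2] edge row 220 right col 533
False [0.4847 0.1807 0.0849] [0.3 0.4 0.1] edge row 219 right col 533
True [0.485  0.1808 0.0834] [-2.9 -0.5  7.3] edge row 218 right col 533
[0.48424081 0.18040912 0.19892721] -0.0010155988554015575 10.0167
[366.5 176.8]
[282.6 253.7]Traceback (most recent call last):
  File "<stdin>", line 18, in <module>
ValueError: The truth value of an array with more than one element is ambiguous. Use a.any() or a.all()
```

```bash
python3 - <<'E'
from h import *
from rig import bot
p=bot.get_position(); ims=[]
for n,h in (("scene",60),("wrist",100),("side",60)):
    k=bot.read_camera(n); u=proj(k,p)[0]; print(n,u.round(1),h)
    im=np.clip((k["image"][:,:,::-1]/255.)**0.6*290,0,255).astype(np.uint8)
    x,y=np.round(u).astype(int)
    im=cv2.resize(cv2.copyMakeBorder(im,h,h,h,h,cv2.BORDER_CONSTANT)[y:y+2*h,x:x+2*h],(264,264),interpolation=2); cv2.drawMarker(im,(132,132),(0,0,255),0,16,1); ims.append(im)
cv2.imwrite("pics/e.png",np.hstack(ims))
E
```

```text
scene [366.5 176.8] 60
wrist [282.2 252. ] 100
side [299.5 237.9] 60
```

View pics/e.png

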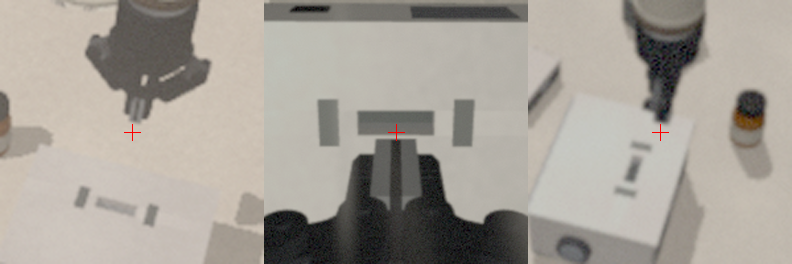

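The tips end about 20–25 mm short of the reported TCP along the tool axis. That matches the contact evidence, so I'll plan with it. Next I'll measure the slot in this wrist view, then look at the key.

```bash
cat >> h.py <<'E'
def rects(c,z,lo,hi,amin,amax,near=None):
    """dark blobs (grey between lo,hi) -> list of world centre, heading of long side, size at height z"""
    g=cv2.GaussianBlur(cv2.cvtColor(c["image"],cv2.COLOR_RGB2GRAY),(3,3),0)
    m=cv2.inRange(g,lo,hi); out=[]
    for k in cv2.findContours(m,cv2.RETR_EXTERNAL,cv2.CHAIN_APPROX_NONE)[0]:
        if not amin<cv2.contourArea(k)<amax: continue
        w=ray(c,k[:,0].astype(float),z)[:,:2]
        (x,y),s,a=cv2.minAreaRect((w*1e4).astype(np.float32))
        a=np.radians(a)+(0 if s[0]>s[1] else np.pi/2)
        out.append((np.array([x,y])/1e4,(a+np.pi/2)%np.pi-np.pi/2,np.sort(s)[::-1]/1e4,k[:,0].mean(0)))
    return out
E
python3 - <<'E'
from h import *
from rig import bot
print("depth",bot.grip_depth)
t=bot.read_camera("wrist"); g=cv2.cvtColor(t["image"],cv2.COLOR_RGB2GRAY)
print("levels",g[225,150],np.unique(g[245,225:340]//5*5,return_counts=True))
for hi in (130,150,165):
  for o in rects(t,.11,40,hi,300,6000): print(hi,[np.round(x,4) for x in o])
v=np.load("cov2.npy"); print("scene slot est",cov(*v,0,[-.115,0,.01]))
# go above the key: tool y across grip
k=np.array([.593,-.191]); hx=-.547
R0=bot.get_orientation(); p=bot.get_position()
bot.set_gripper(1.0)
bot.movel([p[0],p[1],.25],R0,feed=.25)
best=None
for a in (hx+np.pi/2,hx-np.pi/2):
    q=bot.solve_ik([*k,.27],down(a)); print(a,None if q is None else q.round(2))
    if q is not None and (best is None or abs(q[6])<abs(best[1][6])): best=(a,q)
bot.goto([*k,.27],down(best[0])); print(best[0],bot.get_position(),bot.get_t())
t=bot.read_camera("wrist"); pickle.dump(t,open("k.pkl","wb"))
im=np.clip((t["image"][:,:,::-1]/255.)**0.6*290,0,255).astype(np.uint8); u=proj(t,[*k,.114])[0]; print(u)
cv2.imwrite("pics/f.png",im)
E
```

```text
depth 0.0187
levels 128 (array([ 45,  50,  55,  60,  65,  70,  80,  85,  90, 105, 110, 115, 120],
      dtype=uint8), array([22, 47,  7,  5,  3,  1,  1,  1,  1,  2,  3, 11, 11]))
130 [array([0.641 , 0.1882]), np.float64(0.0531), array([0.0403, 0.0153]), array([281.4468, 372.6809])]
150 [array([0.641 , 0.1882]), np.float64(0.0531), array([0.0403, 0.0153]), array([281.4468, 372.6809])]
165 [array([0.641 , 0.1882]), np.float64(0.0531), array([0.0403, 0.0153]), array([281.4468, 372.6809])]
scene slot est [[0.51535155 0.18047304 0.11      ]]
1.0237963267948964 [ 0.24  0.37  0.04  1.56 -0.02  1.22  1.31]
-2.1177963267948967 [-0.56  0.74  1.36  1.59 -0.73  1.42 -1.26]
-2.1177963267948967 [ 0.59277306 -0.19047218  0.26925954] 13.575
[280.63667805 179.5272742 ]
```

View pics/f.png

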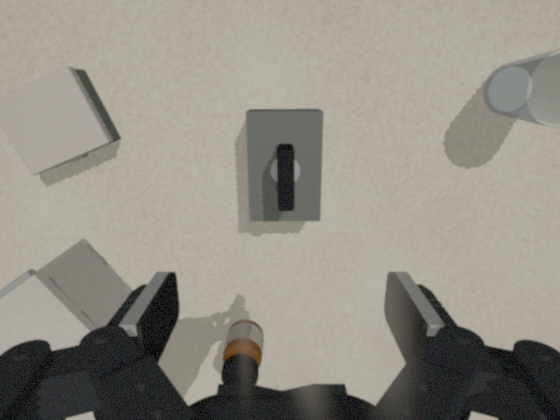

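The view is straight onto the holder. The black grip blob is at columns 277–295, rows 143–211, and the flange is around (285,170). I'll compute the key pose from that blob, switch to the arm configuration with more wrist room, and grasp.

```bash
python3 - <<'E'
from h import *
from rig import bot
t=pickle.load(open("k.pkl","rb")); print("cam",(-t["R"].T@t["t"]).round(3), "nadir dir",t["R"][2].round(3))
def key(t,z=.114):
    g=t["image"].max(2); m=(g<28).astype(np.uint8); m[230:]=0
    k=max(cv2.findContours(m,cv2.RETR_EXTERNAL,cv2.CHAIN_APPROX_NONE)[0],key=cv2.contourArea)
    w=ray(t,k[:,0].astype(float),z)[:,:2]; (x,y),s,a=cv2.minAreaRect((w*1e4).astype(np.float32))
    a=np.radians(a)+(0 if s[0]>s[1] else np.pi/2)
    return np.array([x,y])/1e4,(a+np.pi/2)%np.pi-np.pi/2,np.array(s)/1e4,cv2.boundingRect(k)
print(key(t))
# holder top for comparison
g=cv2.cvtColor(t["image"],cv2.COLOR_RGB2GRAY); m=(g<70).astype(np.uint8); m[250:]=0; m[:,:200]=0; m[:,360:]=0
k=max(cv2.findContours(m,cv2.RETR_EXTERNAL,cv2.CHAIN_APPROX_NONE)[0],key=cv2.contourArea)
(x,y),s,a=cv2.minAreaRect((ray(t,k[:,0].astype(float),.06)[:,:2]*1e4).astype(np.float32)); print("holder",x/1e4,y/1e4,s,a)
bot.goto([.593,-.191,.27],down(1.024)); print(bot.get_t(),bot.get_joint_positions().round(2))
t=bot.read_camera("wrist"); pickle.dump(t,open("k2.pkl","wb")); print("cam",(-t["R"].T@t["t"]).round(3),key(t))
E
```

```text
cam [ 0.659 -0.231  0.437] nadir dir [-0.262  0.158 -0.952]
(array([ 0.5922998 , -0.19412952]), np.float64(-0.5353197470299014), array([0.0168873 , 0.06370859]), (275, 144, 19, 68))
holder 0.590977783203125 -0.19342919921875 (801.3424072265625, 1229.9898681640625) 58.87703323364258
15.5667 [ 0.88  0.5  -0.86  1.54  0.39  1.29  0.99]
cam [ 0.526 -0.151  0.437] (array([ 0.58626147, -0.19073553]), np.float64(-0.5409032639923339), array([0.01732509, 0.063291  ]), (270, 141, 20, 68))
```

```bash
python3 - <<'E'
from h import *
from rig import bot
k=np.array([.5893,-.1924]); R=down(-.538+np.pi/2)
bot.set_gripper(.6)
bot.movel([*k,.15],R,feed=.2)
hit=bot.movel([*k,.056],R,feed=.08,max_force=6); print(hit,bot.get_position().round(4),bot.get_contact_force().round(1))
bot.set_gripper(0,60); print("w",bot.get_gripper_width(),bot.get_position().round(4),bot.get_contact_force().round(1),bot.get_t())
k2=bot.get_position()
hit=bot.movel([k2[0],k2[1],.075],R,feed=.05); print(hit,bot.get_contact_force().round(1),bot.get_gripper_width())
c=bot.read_camera("scene"); s=bot.read_camera("side")
im=[cv2.resize(np.clip((a[:,:,::-1]/255.)**0.6*290,0,255).astype(np.uint8),(400,400),interpolation=2) for a in (c["image"][140:240,165:265],s["image"][125:225,250:350])]
cv2.imwrite("pics/g.png",np.hstack(im))
E
```

```text
False [ 0.5898 -0.1925  0.0566] [1.  0.6 0.1]
w 0.18126862069800495 [ 0.5896 -0.1925  0.0565] [-0.9 -0.   4.6] 18.5333
False [-0.2  0.1 -2.2] 0.172453010798702
```

View pics/g.png

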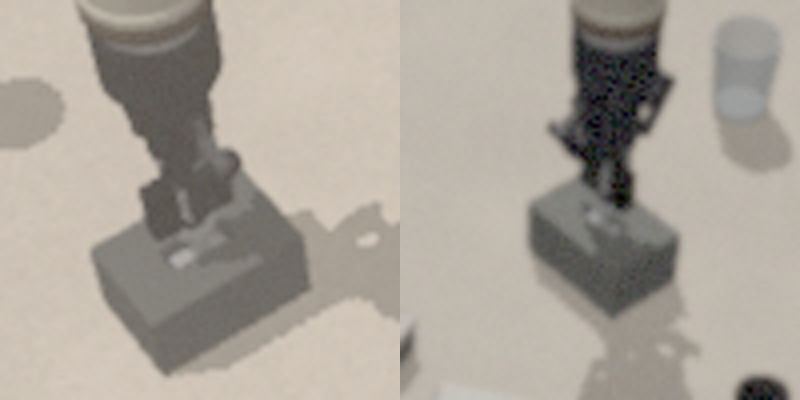

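The key is gripped and partly out: the view shows the flange lifted above the block at about (180,255) in the left panel. Next I carry it over beside the slot and measure the slot with the wrist camera.

```bash
python3 - <<'E'
from h import *
from rig import bot
R=bot.get_orientation(); p=bot.get_position()
bot.movel([p[0],p[1],.20],R,feed=.15)
yaw=.045; R=down(yaw); tgt=np.array([.515,.11,.20])
print(bot.solve_ik(tgt,R))
bot.goto(tgt,R); print(bot.get_t(),bot.get_gripper_width(),bot.get_joint_positions().round(2),bot.get_position())
t=bot.read_camera("wrist"); pickle.dump(t,open("s.pkl","wb")); print("cam",(-t["R"].T@t["t"]).round(3),proj(t,[.515,.182,.11]))
cv2.imwrite("pics/h.png",np.clip((t["image"][:,:,::-1]/255.)**0.6*290,0,255).astype(np.uint8))
E
```

```text
[ 0.3701606   0.34211007 -0.76370729  1.85655272  0.27085827  1.04947278
 -0.45620392]
21.425 0.17409606592289506 [ 0.37  0.34 -0.76  1.86  0.27  1.05 -0.46] [0.51522347 0.10902142 0.19956802]
cam [0.511 0.186 0.368] [[286.95995551  99.25103293]]
```

View pics/h.png

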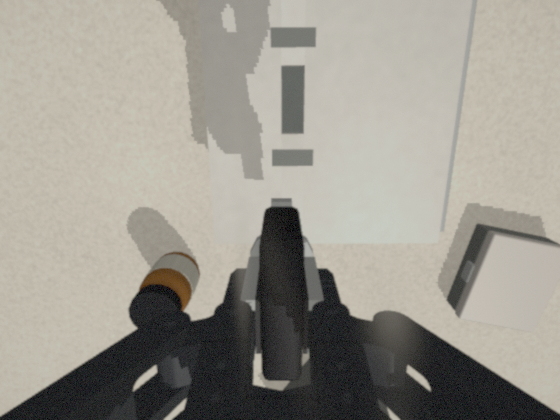

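The key sits straight in the jaws, with the T-head end showing at (282,203). The slot is at columns 281–304, rows 66–133, and its side marks are at (293,37) and (293,157).

```bash
python3 - <<'E'
from h import *
from rig import bot
t=pickle.load(open("s.pkl","rb"))
g=cv2.cvtColor(t["image"],cv2.COLOR_RGB2GRAY); print(g[100,270:315],g[55:75,292],g[125:145,292])
t2=dict(t); t2["image"]=t["image"].copy(); t2["image"][190:]=255; t2["image"][:,:255]=255
for hi in (70,80,90):
    for o in rects(t2,.11,1,hi,300,4000): print(hi,[np.round(x,4) for x in o])
# cover edges: right (rear) edge line and near edge (y-) heading/ corner
# key in hand: T-head outline & grip
print("tcp",proj(t,bot.get_position()), "key centre+.0355",proj(t,bot.get_position()+[0,0,.0355]),proj(t,bot.get_position()+[0,.020,-.028]),g[196:214,282],g[203,262:304])
E
```

```text
[128 129 128 127 126 128 127 128 128 129 119  92  56  45  46  43  45  42
  41  44  45  44  46  44  46  45  44  46  46  45  44  46  48  64  94 121
 128 128 127 128 128 127 128 127 128] [132 130 132 133 134 132 134 133 132 122  89  60  47  45  44  46  44  46
  45  44] [ 45  43  45  45  46  46  47  55  74 105 121 126 125 126 125 125 126 127
 126 126]
70 [array([0.5207, 0.1417]), np.float64(0.0457), array([0.0277, 0.0095]), array([291.8119, 157.4356])]
70 [array([0.5189, 0.1818]), np.float64(-1.5248), array([0.0438, 0.0146]), array([292.343,  99.   ])]
70 [array([0.5168, 0.2213]), np.float64(0.0452), array([0.0284, 0.0108]), array([292.8034,  36.5812])]
80 [array([0.521 , 0.1417]), np.float64(0.0457), array([0.0283, 0.011 ]), array([292.0192, 157.0769])]
80 [array([0.519 , 0.1814]), np.float64(-1.5248), array([0.0445, 0.0148]), array([292.3873,  98.9017])]
80 [array([0.5169, 0.2213]), np.float64(0.0452), array([0.0289, 0.0108]), array([292.5167,  36.85  ])]
90 [array([0.5207, 0.1416]), np.float64(0.0457), array([0.0292, 0.011 ]), array([292.    , 157.3585])]
90 [array([0.5188, 0.1817]), np.float64(-1.5257), array([0.0451, 0.0158]), array([292.2898,  99.017 ])]
90 [array([0.5121, 0.2243]), np.float64(0.0238), array([0.0391, 0.0364]), array([275.3788,  32.1629])]
tcp [[282.93997326 250.6904428 ]] key centre+.0355 [[283.16054207 286.39049048]] [[284.44477653 198.13217381]] [132 122  78  53  50  53  64  66  67  63  41  17   6   7   5   2   3   5] [130 132 132 130 132 133 131 130 118  85  67  66  63  65  64  63  64  65
  67  67  66  67  67  66  66  66  67  67  67  85 114 130 133 134 135 133
 134 134 134 135 135 133]
```

```bash
python3 - <<'E'
from h import *
from rig import bot
R=down(.0457); T=np.array([.5196,.1816])
bot.movel([*T,.20],R,feed=.15); cmd=T.copy()
bot.movel([*cmd,.155],R,feed=.1)
for i in range(2):
    bot.hold(.1); cmd=cmd+(T-bot.get_position()[:2]); bot.movel([*cmd,.153-.001*i],R,feed=.03)
print(bot.get_position().round(4),cmd,bot.get_orientation()[:,1].round(3))
hit=bot.movel([*cmd,.104],R,feed=.04,max_force=6); print(hit,bot.get_position().round(4),bot.get_contact_force().round(1),bot.get_ft_torque().round(2),bot.get_gripper_width(),bot.get_t())
np.save("cmd.npy",cmd)
E
```

```text
[0.5195 0.1816 0.152 ] [0.51950469 0.18158058] [ 0.999  0.046 -0.   ]
True [0.5192 0.1815 0.1064] [-1.4 -0.9  6.4] [-0.15  0.14  0.01] 0.1754471738636387 24.45
```

It stopped at 0.1064, which is where flange contact was predicted (0.1065), so the key is fully seated. Now the quarter turn.

```bash
python3 - <<'E'
from h import *
from rig import bot
cmd=np.load("cmd.npy"); bot.hold(.2); z=bot.get_position()[2]+.0005
for a in np.linspace(0,np.pi/2,7)[1:]:
    bot.goto([*cmd,z],down(.0457+a))
    print(round(a,2),bot.get_position().round(4),bot.get_contact_force().round(1),bot.get_ft_torque().round(2),bot.get_joint_positions()[6].round(2),bot.get_gripper_width().round(3))
bot.hold(.2); print(bot.get_t())
t=bot.read_camera("wrist"); cv2.imwrite("pics/i.png",np.clip((t["image"][:,:,::-1]/255.)**0.6*290,0,255).astype(np.uint8))
# release, retreat straight up
bot.set_gripper(.6); p=bot.get_position(); R=bot.get_orientation()
print(bot.get_contact_force().round(1)); bot.movel([p[0],p[1],.24],R,feed=.15); bot.hold(.3)
t=bot.read_camera("wrist"); c=bot.read_camera("scene"); pickle.dump(t,open("e.pkl","wb"))
f=lambda im:np.clip((im[:,:,::-1]/255.)**0.6*290,0,255).astype(np.uint8)
cv2.imwrite("pics/j.png",np.hstack([cv2.resize(f(t["image"]),(480,360)),cv2.resize(f(c["image"])[150:270,300:407],(320,360),interpolation=2)])); print(bot.get_t(),bot.get_position())
E
```

```text
Traceback (most recent call last):
AttributeError: 'float' object has no attribute 'round'
```

```bash
python3 - <<'E'
from h import *
from rig import bot
cmd=np.load("cmd.npy"); z=.1069
for a in np.linspace(0,np.pi/2,7)[2:]:
    bot.goto([*cmd,z],down(.0457+a))
    print(round(a,2),bot.get_position().round(4),bot.get_contact_force().round(1),bot.get_ft_torque().round(2),bot.get_joint_positions()[6].round(2),bot.get_gripper_width())
bot.hold(.2); print(bot.get_t())
bot.set_gripper(.6); p=bot.get_position(); R=bot.get_orientation()
print(bot.get_contact_force().round(1)); bot.movel([p[0],p[1],.24],R,feed=.15); bot.hold(.3)
t=bot.read_camera("wrist"); c=bot.read_camera("scene"); pickle.dump(t,open("e.pkl","wb"))
f=lambda im:np.clip((im[:,:,::-1]/255.)**0.6*290,0,255).astype(np.uint8)
cv2.imwrite("pics/j.png",np.hstack([cv2.resize(f(t["image"]),(480,360)),cv2.resize(f(c["image"])[150:270,300:407],(320,360),interpolation=2)])); print(bot.get_t(),bot.get_position())
E
```

```text
0.52 [0.5194 0.1815 0.1067] [ 0.   0.1 -2. ] [-0.04 -0.03 -0.06] -0.24 0.17685265221071989
0.79 [0.5194 0.1816 0.1068] [-0.6  0.4 -0.2] [-0.01 -0.01 -0.01] -0.02 0.17863438986594898
1.05 [0.5194 0.1816 0.1068] [-0.2 -0.9 -1.9] [ 0.01  0.04 -0.03] 0.21 0.17720048753296488
1.31 [0.5194 0.1816 0.1068] [-0.1 -0.4 -1.9] [ 0.   -0.04  0.01] 0.44 0.17435686151154867
1.57 [0.5194 0.1817 0.1068] [-0.3 -0.1 -2. ] [-0.    0.02 -0.03] 0.66 0.173118951546479
26.85
[-0.3 -1.  -0.4]
28.7167 [0.5194352  0.1816878  0.23972382]
```

View pics/j.png

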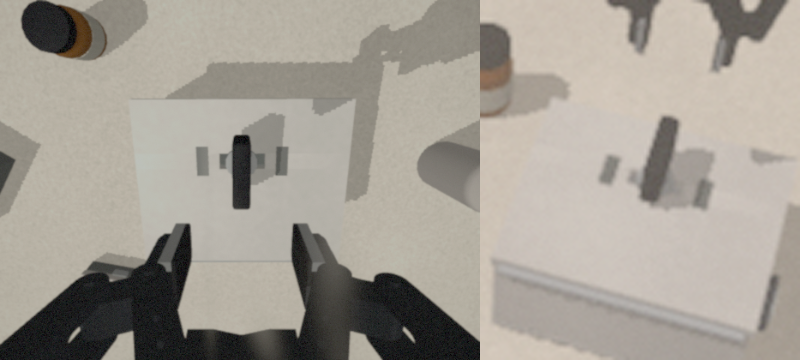

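The key stands upright at right angles to the slot (grip at (241,172), centred between the side marks), the cover looks flat, and the jaws are clear. I'll check the turn angle and edge height, then hand in.

```bash
python3 - <<'E'
from h import *
from rig import bot
t=pickle.load(open("e.pkl","rb")); g=t["image"].max(2); m=(g<30).astype(np.uint8); m[255:]=0; m[:130]=0; m[:,:200]=0; m[:,360:]=0
k=max(cv2.findContours(m,cv2.RETR_EXTERNAL,cv2.CHAIN_APPROX_NONE)[0],key=cv2.contourArea)
w=ray(t,k[:,0].astype(float),.164)[:,:2]; (x,y),s,a=cv2.minAreaRect((w*1e4).astype(np.float32))
a=np.radians(a)+(0 if s[0]>s[1] else np.pi/2); print("grip",x/1e4,y/1e4,np.array(s)/1e4,"turn deg",np.degrees((1.6165-a)%np.pi))
q=np.array([(130,99),(355,99),(138,262),(340,262)])*560/480
for z in (.105,.11,.115): w=ray(t,q,z); print(z,"front width",np.linalg.norm(w[1]-w[0]).round(4),"rear",np.linalg.norm(w[3]-w[2]).round(4))
bot.hold(.3); print(bot.get_contact_force().round(1)); bot.sign_off(); print(bot.get_t())
E
```

```text
grip 0.514628759765625 0.18092254638671876 [0.06251691 0.01495849] turn deg 89.95899037014428
0.105 front width 0.2162 rear 0.2301
0.11 front width 0.2127 rear 0.2263
0.115 front width 0.2091 rear 0.2225
[ 0.7 -0.2  0.3]
the job is handed in; nothing more can be done
the job is handed in; nothing more can be done
```

I shut the cover, moved the T-key from its holder into the slot until its flange rested on the cover, turned it a quarter turn and let go. I then backed the gripper straight up and handed the job in. The clock read about 29 s of the 61 s allowed shortly before sign-off; `sign_off` reports no verdict.

**Last checks**
- **Key:** it stands upright and is turned 90.0° from the slot. Its measured centre is about 4 mm from the slot's centre. A similar lean toward the camera appeared when I first measured the key, so the true offset is probably smaller.
- **Seating:** the insertion stopped at 0.1064 m, where I had predicted flange contact (0.1065 m). I raised it about 0.4 mm for the turn; I didn't measure the flange height again after letting go.
- **Cover:** its front edge measures 0.105–0.110 m high, which agrees with shut.
- **Robot:** the jaws are clear of the key, and the force on the tool is about zero.
- **Bystanders:** I saw no contact with them, but I did not re-measure their positions.

**What disagreed**
- **Fingertip position:** contact with the cover came about 25 mm above the reported TCP with the fingers shut. The camera images also showed the tips ending short of it. I allowed for this in the grasp and set the insertion depth from the grasp height.
- **Rear edge of the cover:** its width in the final view read 226 mm instead of 216 mm. I took those corners roughly by eye and gave that figure no weight.

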